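# Move the bent sampling probe from its storage sleeve to the drying rest

### The arm

A 6-joint arm with a two-finger parallel gripper is mounted at the origin on a cart in front of the work surface, level with it; the furniture and walls round the work are solid. World frame = base frame: x ahead of the robot, y to its left, z up, the work surface at z = 0. Lengths are in m, angles in degrees, forces in N, time in s.
With the tool pointing down it reaches from about 0.25 to 0.725 m from the base axis. Payload 9.7 kg.
Tool frame: the origin (TCP) lies at the very end of the fingers, on their centre line; the grasp point (between the pads) lies 19 mm behind it; z points along the fingers, y is the line along which they close (so a half turn about z gives the same grasp; the last joint's range is limited). The gripper opens to 85 mm and grips with 20 to 120 N. Pads are 22 mm wide; open, the fingers measure 114 mm over their backs; the gripper's body (76 mm by 85 mm) begins 54 mm behind the grasp point. The pads swing forward as they close: fully open they stand 13 mm farther back than shut.
Start: joints at [-71.562, 4.979, 10.078, 95.1, 0, 90], TCP at [0.174, -0.522, 0.231] pointing down, gripper open.
Joint ranges: [-179.16, 179.16], [-48.56, 103.87], [-65.8, 70.77], [-126.05, 130.52], [-82.76, 87.17], [-180, 180]. Speed limits (degrees/s): [127.2, 127.2, 147.25, 180, 180, 180].

### API

Orientations are given as [roll, pitch, yaw] about the fixed x, y, z axes, in that order (R = Rz(yaw) Ry(pitch) Rx(roll)).
In Python, from workcell import bot gives the robot as it stands.
- The arm moves only by the tool step_arm, never from a script. Its argument "targets" is a list of rows, each a list of 3 entries, a list of its own where there are three numbers: the opening, from 0 (shut) to 1 (fully open), then the shift along the world's x, y, z in mm, then the turn, a rotation vector about the world's x, y, z in rad. In form: [[grip, [tx, ty, tz], [wx, wy, wz]], ...]. A call has 1 to 8 rows; each row is the pose to reach, as a shift and turn from the pose commanded when the call began; what a row does not reach only later rows make up. A row lasts 1/10 s, in which the tool goes at most 50 mm and 8.59 degrees, less where a joint would pass 70% of its speed; a pose out of reach is approached as far as the arm can. A call with a gripper value outside its range is refused whole. The fingers move at their own pace and stop on an object; "force" is the grip in N (left out, the last holds). Time passes only in rows, so rows that repeat a pose let the fingers close. It gives the time, the measured TCP pose, the force, the opening and the grip force at its end, in the units of the state.
- bot.get_obs(): the state, without advancing time (a new reading comes with each control period).
- bot.camera(name): name is "scene" or "top"; returns (picture, depth): 400x640x3 uint8, red, green, blue; 400x640 float32, m along the optical axis (not along the pixel's ray), 0 where there is no reading.
- bot.camera_params(name): a dict with "K" (3x3 intrinsics, pixels), "R" (3x3) and "t" (3): a world point X has camera coordinates R X + t. Camera axes: x right, y down, z forward; pixel columns grow to the right and rows downward; lengths in m; the calibration is good to about 2 mm. A picture is of the moment at which its call begins. camera_params takes no time and is no camera call.
- bot.job_done(): hands the job in; it is judged then, once.
The state is a dict: "time": time; "q": joint angles; "qd": joint speeds; "joint_efforts": joint torques, N m; "ee_pos": TCP position; "tcp_rot": TCP orientation; "wrist_force": force on the tool from outside, world axes, zero at the start; "torque": the same for the moment, N m; "opening": finger opening in m; "grasp_force": force on a finger pad.
Only numpy, scipy, OpenCV 4.12 (cv2) and the standard library are available. Lean on these libraries where they do the work, as an engineer would, in place of code of your own. Each camera call takes 0.05 s, during which the arm holds its last target. There are 200 camera calls.

### The job

The bent steel sampling probe has to go from its storage stand onto the drying rest. First pick up the small white blue-capped bottle that stands in the way and set it upright on a free patch of bench at least 10 cm from where it stood; then draw the probe straight out of its sleeve without the probe touching that bottle, turn it to match the rest and lower it, still held, until its long and short legs lie at the bottom of the two notches and its bend lies on the plain post, and let go. Do not shift or tip any of the other things on the bench, and do not tip the bottle over.

Things in the scene. Friction and masses are not known exactly. Their poses are not given: they have to be found in the camera images.
- probe: bent steel sampling probe: a rigid L of round bar, 10 mm in diameter, about 120 g. Origin on the bar axis at the 90 degree bend. Plain long leg 188 mm along +x; short leg 112 mm along +y, its last 16 mm a dark collar 16 mm in diameter. z is up, as stored and as it must finally lie. Centre of mass about 54 mm along x and 28 mm along y from the bend
- probe_long (a point): point on the probe's bar axis, 165 mm along the long leg from the bend: the place that must lie in the long-leg notch
- probe_short (a point): point on the probe's bar axis, 78 mm along the short leg from the bend: the place that must lie in the short-leg notch
- probe_end (a point): plain end of the probe's long leg, on the axis, 188 mm from the bend; at the start it is 78 mm inside the sleeve
- stand: storage stand, fixed, origin on the bench. Horizontal sleeve block 28 x 28 mm along its x, from x=60 to 150 at y=-40 mm, bore 12 mm, holds the long leg; the probe leaves along -x. Stored: bend at (-50,-40,70), axes as the stand's. Ledge (20 mm wide, x=-50, y 10 to 48, top at 65) under the short leg. Bar free from the bend to the sleeve. Foot x -80 to 160, y -65 to 60, 8 high
- sleeve_mouth (a point): centre line of the stored bar at the mouth of the sleeve, 110 mm from the bend
- rest: drying rest, fixed, origin on the bench: L-shaped foot (x -90 to 115, y -60 to 65 mm, 8 high), two notched posts and a plain post, 22 mm wide, flat top at 65. The seated probe's axes equal the rest's, its bend at (-70,-40,70). Notches: 13 mm wide, flat bottom at 65 mm, straight to 75, flared to about 31 mm wide at the top at 88; 12 mm long along the leg, posts 34 mm wide
- notch_long (a point): seat of the long leg: where the bar axis lies when it rests in the notch across the long arm of the rest's foot, 165 mm from the bend's seat, 70 mm above the bench
- notch_short (a point): seat of the short leg: where the bar axis lies when it rests in the notch on the short arm of the rest's foot, 78 mm from the bend's seat, 70 mm above the bench
- rest_bend (a point): where the bar axis lies at the bend when the probe rests on the plain post, 70 mm above the bench
- bottle: small white round bottle with a blue cap, 49 mm in diameter to 70 mm, 85 mm high, about 120 g, standing in the path along which the probe's short leg leaves the stand; origin at the centre of its underside. The bench is free from its front edge at x = 0.33 m to x = 0.60 m, where fixed equipment begins
- flask: clear volumetric flask, 60 mm in diameter below, thin neck, 168 mm high, standing beside the sleeve, bystander; origin at the centre of its underside
- beaker: clear beaker 80 mm in diameter, 113 mm high, standing in the inner corner of the rest, bystander; origin at the centre of its underside
- acid: white bottle with a red cap, 73 mm in diameter, 135 mm high, between stand and rest, bystander; origin at the centre of its underside
- tips: blue pipette tip box with clear lid, 89 x 118 mm, 89 mm high, at the left end, bystander; origin at the centre of its underside
- wipes: green box of wipes, 62 x 115 mm, 89 mm high, at the right end, bystander; origin at the centre of its underside
- tape: roll of tape lying flat, 66 mm in diameter, 19 mm high, at the left end, bystander; origin at the centre of its underside
- marker: black and white marker pen lying, 135 mm long along its y, 13 mm thick, at the right end, bystander; origin at the centre of its underside
Mind the look-alikes: they are no part of the job. There is more than one size of the bottle; the job needs the smaller.

How it is judged (in metres and radians):
On the way, in this order (a step that is already met when the one before it is completed fails the run):
1. the bottle stands upright on the bench, let go, at least 100 mm from where it stood, with the probe still in its sleeve (angle between bottle's own z axis and vertical below 0.1 rad and height (world z) of bottle between -0.008 and 0.008 m and distance of bottle from where it was at the start of the episode above 0.1 m and linear speed of bottle below 0.03 m/s and contact force between the fingers and bottle below 0.1 N and x of probe_end in the frame of sleeve_mouth above 0.06 m), for 0.1 s.
2. the probe's long leg is drawn out of the sleeve (x of probe_end in the frame of sleeve_mouth below -0.003 m), for 0.1 s.
3. the probe is lowered, still held, to within 12 mm of both notch seats (distance between probe_long and notch_long below 0.012 m and distance between probe_short and notch_short below 0.012 m and contact force between the fingers and probe above 1 N), for 0.05 s.
At the end, for the whole second after the job is handed in: The probe lies at rest on the drying rest: its long-leg and short-leg points within 6 mm of the notch seats, its bend within 8 mm of its seat on the plain post; the bottle stands upright (within 0.1 rad) on the bench at least 100 mm from where it stood, at rest (distance between probe_long and notch_long below 0.006 m and distance between probe_short and notch_short below 0.006 m and distance between probe and rest_bend below 0.008 m and linear speed of each of probe, bottle below 0.02 m/s and angle between bottle's own z axis and vertical below 0.1 rad and height (world z) of bottle between -0.008 and 0.008 m and distance of bottle from where it was at the start of the episode above 0.1 m); the robot touches nothing.
It fails at once if the probe touches the bottle (over 0.5 N) (contact force between probe and bottle above 0.5 N).
It fails at once if the bottle is tipped by more than 0.6 rad (angle between bottle's own z axis and vertical above 0.6 rad).
It fails at once if a bystander (flask, beaker, red-capped bottle, tip box, wipes box, tape, marker) is shifted by more than 25 mm (distance of any of flask, beaker, acid, tips, wipes, tape, marker from where it was at the start of the episode above 0.025 m).
It fails at once if the flask, the beaker or the red-capped bottle is tipped by more than 0.5 rad (angle between any of flask, beaker, acid's own z axis and vertical above 0.5 rad).
It also fails if it takes over 72 s, if anything falls off the work surface, if the arm or the gripper's body presses on something with over 40 N, if the wrist force passes 120 N, or if a joint passes its speed limit or range.

## Working session

There is one attempt and no reset: what is moved stays moved. The work goes in short steps, Python scripts to look and compute and a tool call to move; the robot and the scene stay as the last step left them, time stands still between calls to the robot, and variables do not carry over. Pictures are saved under pics/ and viewed, at most 10 in all, crops included, and the job is handed in when it is done.

Besides the shell and the picture viewer there is one more tool, called by a JSON object that holds its "op" and its "data", one argument or row to a line. step_arm: Moves the arm, as the interface text tells. Its arguments: {"type":"object","properties":{"targets":{"type":"array","items":{"type":"array"}},"force":{"type":"number"}},"required":["targets"]}

```bash
mkdir -p pics; ls
python3 - <<'E'
from workcell import bot
import cv2,numpy as np
for n in("scene","top"):
    p,d=bot.camera(n); cv2.imwrite(f"pics/{n}0.png",p[:,:,::-1]); np.savez(f"{n}0.npz",p=p,d=d)
    c=bot.camera_params(n); print(n,c, (-c["R"].T@c["t"]))
print(bot.get_obs())
E
```

```text
pics
scene {'K': array([[416.29408017,   0.        , 317.76918151],
       [  0.        , 416.29408017, 197.24353676],
       [  0.        ,   0.        ,   1.        ]]), 'R': array([[-0.69965866, -0.71447682, -0.00080115],
       [-0.44940935,  0.44095981, -0.77690777],
       [ 0.55543587, -0.5432102 , -0.62961391]]), 't': array([0.34227034, 0.27097185, 1.48965468])} [-0.46615795  0.93425215  1.14870164]
top {'K': array([[381.98217851,   0.        , 324.79477312],
       [  0.        , 381.98217851, 199.78882809],
       [  0.        ,   0.        ,   1.        ]]), 'R': array([[ 1.78698534e-02, -9.99833233e-01,  3.76494342e-03],
       [-9.75704275e-01, -1.82607354e-02, -2.18329368e-01],
       [ 2.18361709e-01,  2.28042417e-04, -9.75867876e-01]]), 't': array([-0.03088462,  0.50612738,  1.34922423])} [ 0.19976364 -0.02194489  1.42728333]
{'time': 0.1, 'q': array([-7.15624941e+01,  5.00825938e+00,  1.00373978e+01,  9.50986752e+01,
       -4.03791924e-04,  8.99983927e+01]), 'qd': array([-0.1209517 ,  0.04906162,  0.11629274, -0.0320228 , -0.02212296,
        0.02829065]), 'joint_efforts': array([-1.23572227e-04, -5.21561229e+01,  4.65654624e+01,  1.60184875e-02,
       -5.53258218e-06, -1.30972982e-06]), 'ee_pos': array([ 0.17388073, -0.52157096,  0.23063668]), 'tcp_rot': array([-1.79930463e+02,  4.01840960e-04,  1.84391137e+01]), 'wrist_force': array([ 0.33849587, -0.49804145,  0.36445117]), 'torque': array([-0.02571172, -0.00318378, -0.03281767]), 'grasp_force': 0.0, 'opening': 0.08534842844638416}
```

View pics/top0.png

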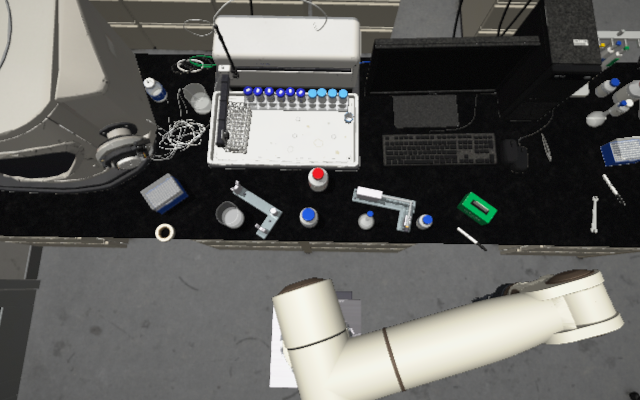

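View pics/scene0.png

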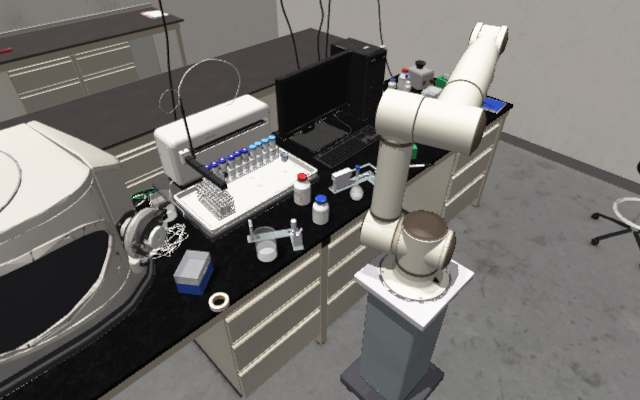

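```bash
cat > h.py <<'E'
import numpy as np,cv2
from workcell import bot
def ray(n,u,v,z):
    """pixel(s) -> world point on plane z"""
    c=bot.camera_params(n);R,t,K=c["R"],c["t"],c["K"]
    o=-R.T@t; d=R.T@np.linalg.inv(K)@np.array([u,v,1.]); return o+d*(z-o[2])/d[2]
def cloud(n,d):
    c=bot.camera_params(n);v,u=np.indices(d.shape)
    P=np.stack([u,v,np.ones_like(u)],-1)@np.linalg.inv(c["K"]).T*d[...,None]
    W=(P-c["t"])@c["R"]; W[d==0]=np.nan; return W
def proj(n,X):
    c=bot.camera_params(n);p=c["K"]@(c["R"]@np.asarray(X,float)+c["t"]);return p[:2]/p[2]
E
python3 - <<'E'
from h import *
p=np.load("top0.npz")["p"]
c=p[165:255,210:500]
a=cv2.resize(c[:,:140],None,fx=5,fy=5,interpolation=cv2.INTER_CUBIC)
b=cv2.resize(p[175:250,340:500],None,fx=5,fy=5,interpolation=cv2.INTER_CUBIC)
cv2.imwrite("pics/a.png",a[:,:,::-1]);cv2.imwrite("pics/b.png",b[:,:,::-1])
E
```

```text
(no output)
```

View pics/b.png

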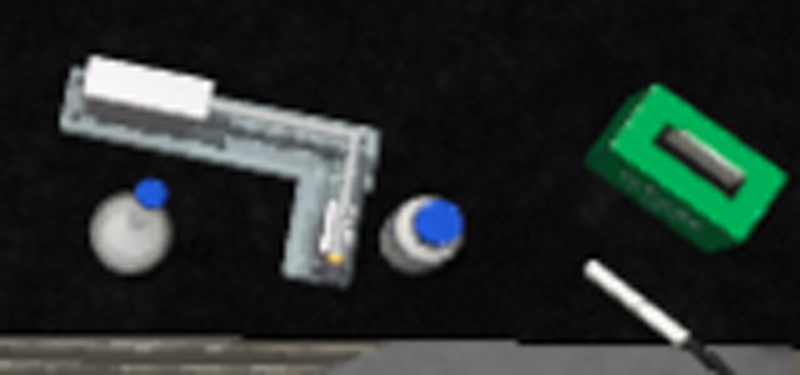

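View pics/a.png

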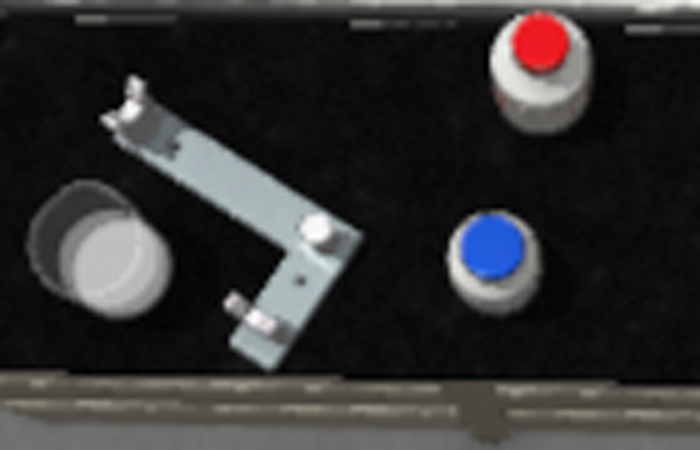

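Top view candidates: the white blue-capped bottle at (425,221), right of the stand's bend, is the small one. The larger look-alike is at (308,217), and the flask with a blue stopper is at (367,220). More blue caps in the background are at (155,85) and (610,90). The close crop confirms (425,221) stands in the probe's exit path. Stand: sleeve at (370,193), bend at (411,202). Rest: plain post at (273,211), notches at (235,187) and (261,228), beaker at (231,215).

```bash
cat > m.py <<'E'
from h import *
d=np.load("top0.npz");p=d["p"];W=cloud("top",d["d"])
hsv=cv2.cvtColor(p,cv2.COLOR_RGB2HSV)
def blob(mask,box):
    m=np.zeros(mask.shape,bool);x0,y0,x1,y1=box;m[y0:y1,x0:x1]=mask[y0:y1,x0:x1];return m
def cen(m): v,u=np.nonzero(m);return u.mean(),v.mean(),len(u)
blue=cv2.inRange(hsv,(105,120,90),(125,255,255))>0
for n,b,z in(("bottle",(415,205,440,230),.085),("big",(298,205,320,230),.1),("stopper",(360,205,378,220),.168)):
    m=blob(blue,b);c=cen(m);print(n,np.round(c,1),"ray",ray("top",c[0],c[1],z).round(4),"cloud",np.nanmedian(W[m],0).round(4))
red=blob(cv2.inRange(hsv,(0,150,120),(8,255,255))>0,(305,160,330,185));print("acid",cen(red),np.nanmedian(W[red],0).round(3))
gr=blob(cv2.inRange(hsv,(60,120,50),(85,255,255))>0,(450,180,505,235));print("wipes top",[np.nanpercentile(W[gr&(W[...,2]>.08)],q,axis=0).round(3) for q in(1,99)])
# height bands
for n,b in(("stand",(348,180,420,235)),("rest",(228,175,285,242))):
    m0=blob(np.ones(blue.shape,bool),b)
    for lo,hi in((.003,.02),(.055,.072),(.072,.081),(.081,.095)):
        m=m0&(W[...,2]>lo)&(W[...,2]<hi); print(n,lo,hi,m.sum())
        k,l,s,c=cv2.connectedComponentsWithStats(m.astype(np.uint8))
        for i in range(1,k):
            if s[i,4]>3: print("   ",s[i],c[i].round(1),W[l==i].mean(0).round(4))
print("bench z",np.nanmedian(W[215:225,380:392],(0,1)), np.nanmedian(W[190:215,340:346].reshape(-1,3),0),np.nanmedian(W[185:200,430:450].reshape(-1,3),0))
E
python3 m.py
```

```text
bottle [427.5 219.1  71. ] ray [ 0.4364 -0.3888  0.085 ] cloud [ 0.4367 -0.3878  0.0856]
big [308.  214.1 128. ] ray [0.444  0.0366 0.1   ] cloud [0.4408 0.0359 0.1166]
stopper [369.8 213.3  32. ] ray [ 0.438  -0.1734  0.168 ] cloud [ 0.4389 -0.1742  0.1665]
acid (np.float64(318.1666666666667), np.float64(174.16666666666666), 18) [0.574 0.004 0.133]
wipes top [array([nan, nan, nan]), array([nan, nan, nan])]
stand 0.003 0.02 1293
    [351 180   3   3   5] [351.8 181. ] [ 0.5941 -0.1245  0.0054]
    [357 180   6   6  13] [359.5 182.8] [ 0.5877 -0.1544  0.0042]
    [364 181   3   3   5] [365.2 182.2] [ 0.5905 -0.1762  0.0048]
    [371 181   5   5  11] [372.7 183.1] [ 0.5875 -0.2052  0.0048]
    [384 180   5   4   8] [386.4 181.6] [ 0.5943 -0.2579  0.005 ]
    [391 180   3   3   4] [392.  180.8] [ 0.5984 -0.2799  0.0042]
    [402 180   7   6  14] [405.6 183.1] [ 0.5897 -0.3319  0.0049]
    [412 180   4   4   7] [413.3 181.4] [ 0.5971 -0.362   0.0046]
    [366 183   5   5  10] [368.4 185.6] [ 0.5771 -0.1884  0.0049]
    [376 183   9   7  21] [380.4 185.8] [ 0.5774 -0.2348  0.0048]
    [39
[... 7203 characters left out ...]
[264.5 230. ] [0.3898 0.1931 0.0625]
rest 0.072 0.081 34
    [236 183   3   3   5] [237.2 184. ] [0.5548 0.2992 0.0778]
    [232 187   3   3   4] [233.2 187.8] [0.5404 0.3126 0.0778]
    [235 220   4   4   4] [236.5 221.5] [0.4165 0.2925 0.0767]
    [256 224   4   4   8] [257.8 225.9] [0.4023 0.2158 0.076 ]
rest 0.081 0.095 57
    [235 180   4   4  11] [236.2 181.8] [0.5606 0.3014 0.0865]
    [230 187   4   3   8] [231.6 188.2] [0.5358 0.3157 0.0885]
    [230 213  10  12  18] [235.8 219.7] [0.4215 0.293  0.0867]
    [255 223   3   4   9] [255.9 224.9] [0.4038 0.2204 0.0883]
    [262 228   3   4   8] [263.  229.2] [0.3887 0.1945 0.0885]
bench z [ 0.44712055 -0.25302877  0.00148835] [ 0.51162649 -0.08936983  0.00117193] [ 0.55815825 -0.46177558  0.0008696 ]
  return np.nanmean(a, axis, out=out, keepdims=keepdims)
```

```bash
cat > fit.py <<'E'
from h import *
d=np.load("top0.npz");W=cloud("top",d["d"])
u=np.arange(640)[None,:]+0*W[...,0];v=np.arange(400)[:,None]+0*W[...,0]
z=W[...,2]
def line(m):
    P=W[m][:,:2].astype(np.float32);vx,vy,x,y=cv2.fitLine(P,cv2.DIST_HUBER,0,1e-4,1e-4).ravel();return len(P),np.degrees(np.arctan2(vy,vx))%180,np.array([x,y])
a=line((z>.0725)&(z<.079)&(u>=384)&(u<=408)&(v>193)&(v<206)); b=line((z>.0715)&(z<.079)&(u>=403)&(u<=413)&(v>=205)&(v<=224))
print("long",a);print("short",b)
yaw=np.radians((a[1]+b[1]-90)/2) if len(a) else 0
ya=np.radians(a[1]);da=np.array([np.cos(ya),np.sin(ya)]);yb=np.radians(b[1]);db=np.array([np.cos(yb),np.sin(yb)])
t=np.linalg.solve(np.stack([da,-db],1),b[2]-a[2]);bend=a[2]+da*t[0];print("bend",bend.round(4),np.degrees(yaw))
# sleeve block top edges
m=(z>.08)&(z<.09)&(u>350)&(u<386)&(v>180)&(v<204)
r=cv2.minAreaRect(W[m][:,:2].astype(np.float32)*1000);print("sleeve top rect",r)
x=np.array([np.cos(ya),np.sin(ya)]);print("sleeve centre predicted",(bend+x*.155).round(4))
# rest rigid fit
A=np.array([[-70,-40],[95,-40],[95,-40],[-70,38],[-70,38]])/1e3
B=np.array([[.4618,.1667],[.5482,.3086],[.5456,.3067],[.3963,.2075],[.397,.2099]])
ca,cb=A.mean(0),B.mean(0);U,S,V=np.linalg.svd((A-ca).T@(B-cb));R=(U@V).T
print("rest yaw",np.degrees(np.arctan2(R[1,0],R[0,0])),"origin",(cb-R@ca).round(4),"seats",((A-ca)@R.T+cb).round(4)[[0,1,3]],"res",((A-ca)@R.T+cb-B).round(4).tolist())
# bottle sides: white body from both cameras
print("bottle base by cap", ray("top",427.5,219.1,.085)[:2])
hs=np.load("scene0.npz");print(proj("scene",[.4364,-.388,.085]))
m=(z>.02)&(z<.088)&(u>412)&(u<436)&(v>208)&(v<232);P=W[m&(z>.07)]; print("cap pts",P[P[:,2]>.08].mean(0).round(4))
m=(z>.075)&(u>455)&(u<505)&(v>185)&(v<230);print("wipes",cv2.minAreaRect(W[m][:,:2].astype(np.float32)*1000))
m=(z>.02)&(u>355)&(u<377)&(v>205)&(v<235);print("flask",[np.percentile(W[m],q,axis=0).round(3) for q in(2,98)])
m=(z>.02)&(u>212)&(u<244)&(v>195)&(v<232);print("beaker",[np.percentile(W[m],q,axis=0).round(3) for q in(2,98)])
E
python3 fit.py
```

```text
long (41, np.float32(79.77617), array([ 0.5113983 , -0.29030955], dtype=float32))
short (43, np.float32(167.45969), array([ 0.47050542, -0.32638913], dtype=float32))
bend [ 0.5036 -0.3337] 78.61793
sleeve top rect ((532.480224609375, -180.1143798828125), (88.84669494628906, 30.443204879760742), 79.26884460449219)
sleeve centre predicted [ 0.5311 -0.1812]
rest yaw 58.636140799580296 origin [0.4643 0.2479] seats [[0.4621 0.1673]
 [0.5479 0.3082]
 [0.3955 0.2079]] res [[0.0003, 0.0006], [-0.0003, -0.0004], [0.0023, 0.0015], [-0.0008, 0.0004], [-0.0015, -0.002]]
bottle base by cap [ 0.43644439 -0.38889992]
[386.97650183 161.48618978]
cap pts [ 0.4374 -0.3859  0.085 ]
wipes ((490.7181701660156, -582.9356079101562), (54.3702392578125, 3.9183621406555176), 53.829410552978516)
flask [array([ 0.409, -0.199,  0.031]), array([ 0.46 , -0.146,  0.169])]
beaker [array([0.404, 0.283, 0.027]), array([0.481, 0.358, 0.116])]
```

{"op": "step_arm", "data": {
  "targets": [
    [1,[30,15,0],[0,0,0.13]],
    [1,[65,33,0],[0,0,0.26]],
    [1,[100,51,0],[0,0,0.4]],
    [1,[140,71,0],[0,0,0.53]],
    [1,[180,91,-10],[0,0,0.66]],
    [1,[215,109,-25],[0,0,0.8]],
    [1,[245,125,-50],[0,0,0.93]],
    [1,[262.5,133.5,-80],[0,0,1.06]]
  ],
  "force": 40
}}

```text
time: 0.9
ee_pos: [0.4388, -0.3869, 0.1507]
tcp_rot: [179.9, 0.0, 79.6]
wrist_force: [-0.3, -0.7, -0.8]
opening: 0.0851
grasp_force: 0.0
```

{"op": "step_arm", "data": {
  "targets": [
    [1,[0,0,0],[0,0,0]],
    [1,[0,0,0],[0,0,0]],
    [1,[0,0,0],[0,0,0]]
  ]
}}

```text
time: 1.2
ee_pos: [0.4361, -0.389, 0.1527]
tcp_rot: [179.9, 0.1, 79.0]
wrist_force: [0.0, -1.0, 1.3]
opening: 0.0855
grasp_force: 0.0
```

{"op": "step_arm", "data": {
  "targets": [
    [1,[0.5,0.5,-30],[0,0,0]],
    [1,[0.5,0.5,-65],[0,0,0]],
    [1,[0.5,0.5,-95],[0,0,0]],
    [1,[0.5,0.5,-115],[0,0,0]],
    [1,[0.5,0.5,-120],[0,0,0]],
    [1,[0.5,0.5,-120],[0,0,0]],
    [1,[0.5,0.5,-120],[0,0,0]],
    [0.6,[0.5,0.5,-120],[0,0,0]]
  ]
}}

```text
time: 2.0
ee_pos: [0.4376, -0.3886, 0.0332]
tcp_rot: [179.9, 0.1, 79.1]
wrist_force: [-0.3, -0.0, 0.2]
opening: 0.0735
grasp_force: 0.0
```

{"op": "step_arm", "data": {
  "targets": [
    [0.3,[0,0,0],[0,0,0]],
    [0.3,[0,0,0],[0,0,0]],
    [0.3,[0,0,0],[0,0,0]],
    [0.3,[0,0,0],[0,0,0]],
    [0.3,[0,0,0],[0,0,0]]
  ]
}}

```text
time: 2.5
ee_pos: [0.4371, -0.3881, 0.0324]
tcp_rot: [180.0, 0.1, 79.2]
wrist_force: [-2.0, 0.2, 5.8]
opening: 0.0458
grasp_force: 40.5
```

{"op": "step_arm", "data": {
  "targets": [
    [0.3,[0,0,15],[0,0,0]],
    [0.3,[0,0,35],[0,0,0]],
    [0.3,[8,-4,50],[0,0,0]],
    [0.3,[30,-15,50],[0,0,0]],
    [0.3,[55,-28,50],[0,0,0]],
    [0.3,[80,-41,50],[0,0,0]],
    [0.3,[98,-50,50],[0,0,0]],
    [0.3,[103,-52,50],[0,0,0]]
  ]
}}

```text
time: 3.3
ee_pos: [0.5414, -0.4402, 0.0815]
tcp_rot: [180.0, 0.0, 79.2]
wrist_force: [-0.1, 0.7, -1.9]
opening: 0.046
grasp_force: 41.4
```

{"op": "step_arm", "data": {
  "targets": [
    [0.3,[0,0,0],[0,0,0]],
    [0.3,[0,0,0],[0,0,0]],
    [0.3,[0,0,-15],[0,0,0]],
    [0.3,[0,0,-30],[0,0,0]],
    [0.3,[0,0,-40],[0,0,0]],
    [0.3,[0,0,-45],[0,0,0]],
    [0.3,[0,0,-48],[0,0,0]],
    [0.3,[0,0,-48],[0,0,0]]
  ]
}}

```text
time: 4.1
ee_pos: [0.5398, -0.4398, 0.0333]
tcp_rot: [-180.0, 0.0, 79.2]
wrist_force: [0.5, -1.1, -1.5]
opening: 0.0466
grasp_force: 41.4
```

{"op": "step_arm", "data": {
  "targets": [
    [0.3,[0,0,-0.5],[0,0,0]],
    [0.3,[0,0,-1],[0,0,0]],
    [0.3,[0,0,-1],[0,0,0]],
    [0.6,[0,0,-1],[0,0,0]],
    [0.75,[0,0,-1],[0,0,0]],
    [0.75,[0,0,-1],[0,0,0]],
    [0.75,[0,0,-1],[0,0,0]],
    [0.75,[0,0,-1],[0,0,0]]
  ]
}}

```text
time: 4.9
ee_pos: [0.5399, -0.4398, 0.0323]
tcp_rot: [180.0, 0.0, 79.2]
wrist_force: [-0.4, 0.5, -0.3]
opening: 0.0638
grasp_force: 0.0
```

{"op": "step_arm", "data": {
  "targets": [
    [0.75,[0,0,15],[0,0,0]],
    [0.75,[0,0,45],[0,0,0]],
    [0.75,[0,0,85],[0,0,0]],
    [0.75,[0,0,120],[0,0,0]],
    [0.75,[0,0,140],[0,0,0]],
    [0.75,[0,0,140],[0,0,0]],
    [0.75,[0,0,140],[0,0,0]]
  ]
}}

```text
time: 5.6
ee_pos: [0.5401, -0.4399, 0.1731]
tcp_rot: [179.9, 0.0, 79.2]
wrist_force: [-0.1, 0.4, -0.1]
opening: 0.064
grasp_force: 0.0
```

Run:
```python
from h import *
p,d=bot.camera("top");np.savez("top1.npz",p=p,d=d)
W=cloud("top",d);b=cv2.inRange(cv2.cvtColor(p,cv2.COLOR_RGB2HSV),(105,120,90),(125,255,255))>0
b[:, :400]=0;b[:,465:]=0;b[:165]=0
print(b.sum(),np.nanmedian(W[b],0) if b.any() else 0)
o=bot.get_obs();print(o["ee_pos"],o["q"])
cv2.imwrite("pics/c.png",cv2.resize(p[150:250,340:500],None,fx=4,fy=4)[:,:,::-1])
```

```text
0 0
[ 0.53983427 -0.43966125  0.17189938] [-3.91604865e+01  2.53789048e+01  2.82057198e+01  9.28566731e+01
 -4.27420560e-04  6.16688741e+01]
```

View pics/c.png

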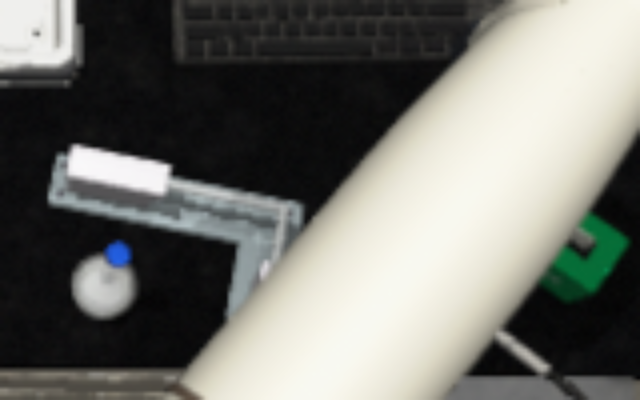

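{"op": "step_arm", "data": {
  "targets": [
    [0.6,[-5,30,0],[0,0,0]],
    [0.6,[-12,70,-5],[0,0,0]],
    [0.6,[-19,110,-15],[0,0,0]],
    [0.6,[-24,145,-25],[0,0,0]],
    [0.6,[-26.5,159,-40],[0,0,0]],
    [0.6,[-26.5,159,-50],[0,0,0]],
    [0.6,[-26.5,159,-50],[0,0,0]],
    [0.6,[-26.5,159,-50],[0,0,0]]
  ]
}}

```text
time: 6.45
ee_pos: [0.5133, -0.2815, 0.1219]
tcp_rot: [-180.0, -0.0, 79.1]
wrist_force: [-0.4, 0.5, -0.4]
opening: 0.0512
grasp_force: 0.0
```

Run:
```python
from h import *
for n in("top","scene"):
    p,d=bot.camera(n)
    b=cv2.inRange(cv2.cvtColor(p,cv2.COLOR_RGB2HSV),(105,120,70),(125,255,255))>0
    W=cloud(n,d)
    ok=b&(abs(W[...,0]-.54)<.05)&(abs(W[...,1]+.44)<.05)
    print(n,ok.sum(),np.nanmedian(W[ok],0) if ok.any() else 0)
    if n=="scene": cv2.imwrite("pics/d.png",cv2.resize(p[110:260,260:460],None,fx=4,fy=4,interpolation=cv2.INTER_CUBIC)[:,:,::-1])
    np.savez(n+"2.npz",p=p,d=d)
print(bot.get_obs()["ee_pos"])
```

```text
top 43 [ 0.53732357 -0.44609411  0.08486879]
scene 0 0
[ 0.51364853 -0.28179151  0.12260198]
```

View pics/d.png

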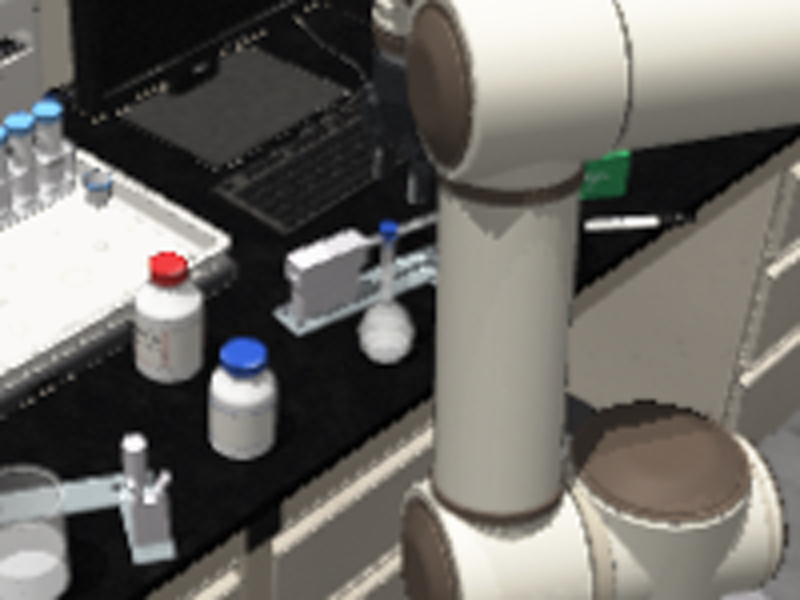

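The scene view shows the bottle standing clear behind the bar line, with its cap at z = 85 mm at (0.537, -0.446), 116 mm from its start. The gripper at about (365,150) hovers over the bar. Next I lower onto the bar.

{"op": "step_arm", "data": {
  "targets": [
    [0.6,[0,0,-25],[0,0,0]],
    [0.6,[0,0,-50],[0,0,0]],
    [0.6,[0,0,-65],[0,0,0]],
    [0.6,[0,0,-71],[0,0,0]],
    [0.6,[0,0,-71],[0,0,0]],
    [0.6,[0,0,-71],[0,0,0]]
  ]
}}

```text
time: 7.15
ee_pos: [0.514, -0.2812, 0.0524]
tcp_rot: [179.9, 0.0, 79.2]
wrist_force: [-0.1, -0.4, 0.1]
opening: 0.0513
grasp_force: 0.0
```

{"op": "step_arm", "data": {
  "targets": [
    [0.3,[0,0,0],[0,0,0]],
    [0.2,[0,0,0],[0,0,0]],
    [0.15,[0,0,0],[0,0,0]],
    [0.1,[0,0,0],[0,0,0]],
    [0.05,[0,0,0],[0,0,0]],
    [0.0,[0,0,0],[0,0,0]],
    [0.0,[0,0,0],[0,0,0]],
    [0.0,[0,0,0],[0,0,0]]
  ],
  "force": 40
}}

```text
time: 7.95
ee_pos: [0.5125, -0.2807, 0.0518]
tcp_rot: [-179.9, 0.0, 79.2]
wrist_force: [-6.7, 1.0, 5.5]
opening: 0.0082
grasp_force: 39.0
```

{"op": "step_arm", "data": {
  "targets": [
    [0,[-0.8,0,0],[0,0,0]],
    [0,[-1.5,0,0],[0,0,0]],
    [0,[-1.5,0,0.3],[0,0,0]],
    [0,[-1.5,0,0.5],[0,0,0]],
    [0,[-1.5,0,0.5],[0,0,0]]
  ],
  "force": 90
}}

```text
time: 8.45
ee_pos: [0.512, -0.2807, 0.0519]
tcp_rot: [180.0, -0.0, 79.2]
wrist_force: [-1.9, 3.2, 3.9]
opening: 0.007
grasp_force: 87.9
```

{"op": "step_arm", "data": {
  "targets": [
    [0,[-1,-5,0.3],[0,0,0]],
    [0,[-2,-10.5,0.3],[0,0,0]],
    [0,[-3,-16,0.3],[0,0,0]],
    [0,[-4,-21,0.3],[0,0,0]],
    [0,[-4,-21,0.3],[0,0,0]]
  ]
}}

```text
time: 8.95
ee_pos: [0.5076, -0.3028, 0.0518]
tcp_rot: [-180.0, 0.0, 79.1]
wrist_force: [-0.8, -1.0, -0.5]
opening: 0.0067
grasp_force: 87.7
```

{"op": "step_arm", "data": {
  "targets": [
    [0,[-1.7,-9,0],[0,0,0]],
    [0,[-3.6,-19,0],[0,0,0]],
    [0,[-5.5,-29,0],[0,0,0]],
    [0,[-7.4,-39,0],[0,0,0]],
    [0,[-9.3,-49,0],[0,0,0]],
    [0,[-11.2,-59,0],[0,0,0]],
    [0,[-13,-69,0],[0,0,0]],
    [0,[-13,-69,0],[0,0,0]]
  ]
}}

```text
time: 9.75
ee_pos: [0.4947, -0.3721, 0.052]
tcp_rot: [180.0, 0.0, 79.1]
wrist_force: [0.3, 0.8, -0.5]
opening: 0.0068
grasp_force: 87.8
```

{"op": "step_arm", "data": {
  "targets": [
    [0,[0,0,0],[0,0,0]],
    [0,[0,0,0],[0,0,0]],
    [0,[0,0,15],[0,0,0]],
    [0,[0,0,40],[0,0,0]],
    [0,[0,0,75],[0,0,0]],
    [0,[0,0,110],[0,0,0]],
    [0,[0,0,145],[0,0,0]],
    [0,[0,0,170],[0,0,0]]
  ]
}}

```text
time: 10.55
ee_pos: [0.4952, -0.3705, 0.2263]
tcp_rot: [179.8, 0.1, 79.2]
wrist_force: [0.2, -0.4, -1.4]
opening: 0.0068
grasp_force: 87.8
```

{"op": "step_arm", "data": {
  "targets": [
    [0,[0,15,0],[0,0,-0.02]],
    [0,[0,40,0],[0,0,-0.05]],
    [0,[0,75,0],[0,0,-0.08]],
    [0,[0,113,0],[0,0,-0.11]],
    [0,[0,152,0],[0,0,-0.14]],
    [0,[0,190,0],[0,0,-0.17]],
    [0,[0,230,0],[0,0,-0.2]],
    [0,[0,270,0],[0,0,-0.23]]
  ]
}}

```text
time: 11.35
ee_pos: [0.4946, -0.099, 0.2236]
tcp_rot: [179.9, -0.0, 65.9]
wrist_force: [0.3, -0.9, -0.9]
opening: 0.0067
grasp_force: 88.0
```

{"op": "step_arm", "data": {
  "targets": [
    [0,[0,40,0],[0,0,-0.02]],
    [0,[0,80,0],[0,0,-0.04]],
    [0,[0,120,0],[0,0,-0.06]],
    [0,[0,160,0],[0,0,-0.08]],
    [0,[0,200,0],[0,0,-0.1]],
    [0,[0,240,0],[0,0,-0.12]],
    [0,[0,275,0],[0,0,-0.13]],
    [0,[0,300,0],[0,0,-0.13]]
  ]
}}

```text
time: 12.15
ee_pos: [0.4943, 0.2017, 0.2234]
tcp_rot: [180.0, -0.1, 58.6]
wrist_force: [-0.1, -0.7, -1.8]
opening: 0.0068
grasp_force: 88.0
```

{"op": "step_arm", "data": {
  "targets": [
    [0,[0,10,0],[0,0,0]],
    [0,[0,10,0],[0,0,0]],
    [0,[0,10,0],[0,0,0]],
    [0,[0,10,0],[0,0,0]]
  ]
}}

```text
time: 12.55
ee_pos: [0.495, 0.2082, 0.2225]
tcp_rot: [180.0, -0.0, 58.5]
wrist_force: [-0.3, 0.1, -1.5]
opening: 0.0067
grasp_force: 88.0
```

{"op": "step_arm", "data": {
  "targets": [
    [0,[-3,3,-20],[0,0,0]],
    [0,[-5,5,-45],[0,0,0]],
    [0,[-5,5,-75],[0,0,0]],
    [0,[-5,5,-98],[0,0,0]],
    [0,[-5,5,-110],[0,0,0]],
    [0,[-5,5,-110],[0,0,0]],
    [0,[-5,5,-110],[0,0,0]],
    [0,[-5,5,-110],[0,0,0]]
  ]
}}

```text
time: 13.35
ee_pos: [0.4907, 0.2143, 0.1137]
tcp_rot: [179.9, -0.1, 58.5]
wrist_force: [0.1, 0.2, -1.1]
opening: 0.0071
grasp_force: 87.9
```

Run:
```python
from h import *
o=bot.get_obs();print(o["ee_pos"],o["tcp_rot"])
for n,(x0,y0,x1,y1) in(("top",(200,160,310,250)),("scene",(220,190,330,290))):
    p,d=bot.camera(n);np.savez(n+"3.npz",p=p,d=d);cv2.imwrite(f"pics/e_{n}.png",cv2.resize(p[y0:y1,x0:x1],None,fx=5,fy=5,interpolation=cv2.INTER_CUBIC)[:,:,::-1])
a=cv2.imread("pics/e_top.png");b=cv2.imread("pics/e_scene.png");h=max(len(a),len(b))
c=np.zeros((h,a.shape[1]+b.shape[1],3),np.uint8);c[:len(a),:a.shape[1]]=a;c[:len(b),a.shape[1]:]=b
cv2.imwrite("pics/e.png",cv2.resize(c,None,fx=.72,fy=.72,interpolation=cv2.INTER_AREA))
```

```text
[0.49069238 0.21432199 0.11366485] [ 1.79927079e+02 -1.02798001e-01  5.85253709e+01]
```

View pics/e.png

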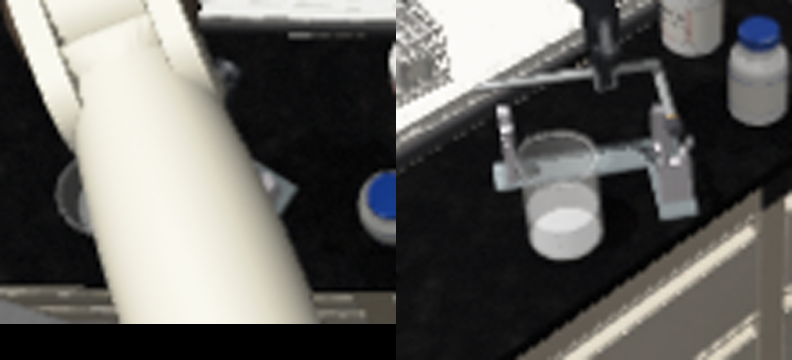

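Top view is blocked by the arm. The scene view shows the held probe level above the rest, long leg over the far notch at about (505,95) and short leg over the near post at about (670,110). I'll fit both legs from the scene depth.

```bash
cat > fit3.py <<'E'
from h import *
import sys
n,k=sys.argv[1],sys.argv[2];zb=float(sys.argv[3])
d=np.load(n+k+".npz");W=cloud(n,d["d"]);z=W[...,2]
B=np.array([.4621,.1673]);x=np.array([.5204,.8539]);y=np.array([-x[1],x[0]])
L=(W[...,:2]-B)@np.stack([x,y],1)   # coords in rest frame about the bend seat
m=(abs(z-zb)<.012)&np.isfinite(z)
lg=m&(abs(L[...,1])<.012)&(L[...,0]>.08)&(L[...,0]<.2); sh=m&(abs(L[...,0])<.012)&(L[...,1]>.015)&(L[...,1]<.09)
for nm,q,i in(("long",lg,0),("short",sh,1)):
    P=L[q];Z=z[q];print(nm,len(P))
    if len(P)>5:
        c=np.polyfit(P[:,i],P[:,1-i],1);cz=np.polyfit(P[:,i],Z,1)
        s={0:.165,1:.078}[i]
        print("  lateral at 0, seat (mm)",(np.polyval(c,[0,s])*1e3).round(1)," z at 0, seat",(np.polyval(cz,[0,s])*1e3).round(1)," extent",(np.percentile(P[:,i],[0,100])*1e3).round(1))
# same view: notch horns for reference
for nm,c0 in(("long horns",(.165,0)),("short horns",(0,.078))):
    q=(z>.08)&(z<.092)&(np.hypot(L[...,0]-c0[0],L[...,1]-c0[1])<.022)
    print(nm,q.sum(),(L[q]*1e3).round(0).tolist()[:24])
E
python3 fit3.py scene 3 .1327; echo; python3 fit3.py scene 0 .07
```

```text
long 75
  lateral at 0, seat (mm) [2.4 4.4]  z at 0, seat [127.5 133. ]  extent [ 80.5 185.1]
short 33
  lateral at 0, seat (mm) [0.9 0.1]  z at 0, seat [130.2 133.5]  extent [17.5 89.4]
long horns 10 [[166.0, -7.0], [162.0, -10.0], [159.0, -11.0], [166.0, -11.0], [163.0, -8.0], [167.0, -4.0], [158.0, 18.0], [166.0, 20.0], [162.0, 21.0], [158.0, 20.0]]
short horns 12 [[-18.0, 77.0], [-21.0, 80.0], [-17.0, 81.0], [-21.0, 82.0], [16.0, 77.0], [13.0, 80.0], [-15.0, 90.0], [-19.0, 87.0], [14.0, 86.0], [-15.0, 89.0], [11.0, 87.0], [8.0, 92.0]]

long 13
  lateral at 0, seat (mm) [-52.2  -3.9]  z at 0, seat [-4.4 75.8]  extent [156.4 168.1]
short 29
  lateral at 0, seat (mm) [-4.3 -0.5]  z at 0, seat [62.2 65.8]  extent [17.  89.9]
long horns 10 [[166.0, -15.0], [162.0, -10.0], [159.0, -11.0], [166.0, -10.0], [159.0, -4.0], [167.0, -6.0], [158.0, 19.0], [162.0, 17.0], [158.0, 19.0], [166.0, 21.0]]
short horns 12 [[-17.0, 80.0], [-22.0, 75.0], [-17.0, 82.0], [-20.0, 83.0], [17.0, 81.0], [13.0, 81.0], [-17.0, 82.0], [-20.0, 86.0], [14.0, 84.0], [10.0, 83.0], [-16.0, 86.0], [15.0, 89.0]]
```

{"op": "step_arm", "data": {
  "targets": [
    [0,[-0.5,-0.5,-12],[0,0,0]],
    [0,[-0.5,-0.5,-24],[0,0,0]],
    [0,[-0.5,-0.5,-34],[0,0,0]],
    [0,[-0.5,-0.5,-42],[0,0,0]],
    [0,[-0.5,-0.5,-48],[0,0,0]],
    [0,[-0.5,-0.5,-52],[0,0,0]],
    [0,[-0.5,-0.5,-52],[0,0,0]]
  ]
}}

```text
time: 14.15
ee_pos: [0.4892, 0.2136, 0.0595]
tcp_rot: [-180.0, 0.0, 58.5]
wrist_force: [-0.5, 0.3, -0.5]
opening: 0.007
grasp_force: 87.9
```

{"op": "step_arm", "data": {
  "targets": [
    [0,[0,0,-2],[0,0,0]],
    [0,[0,0,-4],[0,0,0]],
    [0,[0,0,-5],[0,0,0]],
    [0,[0,0,-5],[0,0,0]]
  ]
}}

```text
time: 14.55
ee_pos: [0.4894, 0.2137, 0.055]
tcp_rot: [-180.0, 0.0, 58.5]
wrist_force: [0.1, 0.6, -1.2]
opening: 0.007
grasp_force: 87.9
```

```bash
python3 - <<'E'
from h import *
p,d=bot.camera("scene");np.savez("scene4.npz",p=p,d=d)
cv2.imwrite("pics/f.png",cv2.resize(p[195:270,230:320],None,fx=8,fy=8,interpolation=cv2.INTER_CUBIC)[:,:,::-1])
E
python3 fit3.py scene 4 .073
```

```text
long 75
  lateral at 0, seat (mm) [6.9 2.9]  z at 0, seat [70.5 75.5]  extent [ 80.6 184.5]
short 47
  lateral at 0, seat (mm) [-1.9 -0.1]  z at 0, seat [72.1 73.6]  extent [16.3 87.4]
long horns 9 [[166.0, -10.0], [162.0, -13.0], [159.0, -13.0], [166.0, -10.0], [159.0, -10.0], [167.0, -3.0], [158.0, 18.0], [166.0, 20.0], [158.0, 21.0]]
short horns 17 [[-19.0, 72.0], [-18.0, 78.0], [-20.0, 83.0], [16.0, 78.0], [13.0, 81.0], [-13.0, 82.0], [-16.0, 88.0], [-19.0, 88.0], [14.0, 88.0], [10.0, 82.0], [-16.0, 86.0], [-19.0, 88.0], [14.0, 87.0], [11.0, 87.0], [7.0, 87.0], [12.0, 93.0], [2.0, 98.0]]
```

View pics/f.png

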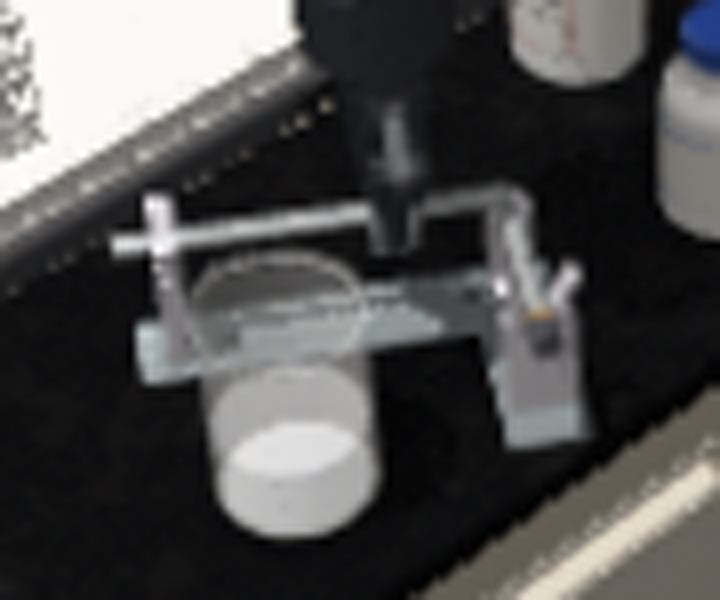

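The probe sits in both notches: long leg at (160,240), short leg at (515,270), bend over the plain post at (510,195). Lowering the last few mm.

{"op": "step_arm", "data": {
  "targets": [
    [0,[0,0,-1],[0,0,0]],
    [0,[0,0,-2],[0,0,0]],
    [0,[0,0,-3],[0,0,0]],
    [0,[0,0,-3.5],[0,0,0]],
    [0,[0,0,-3.5],[0,0,0]],
    [0,[0,0,-3.5],[0,0,0]]
  ]
}}

```text
time: 15.2
ee_pos: [0.4897, 0.2139, 0.0529]
tcp_rot: [180.0, -0.1, 58.5]
wrist_force: [-2.1, -0.6, 10.2]
opening: 0.0073
grasp_force: 89.2
```

{"op": "step_arm", "data": {
  "targets": [
    [0,[0,0,0.5],[0,0,0]],
    [0,[0,0,1],[0,0,0]],
    [0.05,[0,0,1],[0,0,0]],
    [0.15,[0,0,1],[0,0,0]],
    [0.3,[0,0,1],[0,0,0]],
    [0.45,[0,0,1],[0,0,0]],
    [0.45,[0,0,1],[0,0,0]],
    [0.45,[0,0,1],[0,0,0]]
  ],
  "force": 30
}}

```text
time: 16.0
ee_pos: [0.4894, 0.2137, 0.0524]
tcp_rot: [-180.0, 0.0, 58.5]
wrist_force: [-0.4, 0.1, -0.3]
opening: 0.0386
grasp_force: 0.0
```

{"op": "step_arm", "data": {
  "targets": [
    [0.45,[0,0,8],[0,0,0]],
    [0.45,[0,0,25],[0,0,0]],
    [0.45,[0,0,60],[0,0,0]],
    [0.45,[0,0,100],[0,0,0]],
    [0.45,[0,0,140],[0,0,0]],
    [0.45,[0,0,160],[0,0,0]]
  ]
}}

```text
time: 16.6
ee_pos: [0.49, 0.214, 0.217]
tcp_rot: [179.8, -0.2, 58.5]
wrist_force: [-0.0, 1.2, 0.4]
opening: 0.0384
grasp_force: 0.0
```

{"op": "step_arm", "data": {
  "targets": [
    [0.45,[0,-40,0],[0,0,0]],
    [0.45,[0,-80,0],[0,0,0]],
    [0.45,[0,-120,0],[0,0,0]],
    [0.45,[0,-160,0],[0,0,0]],
    [0.45,[0,-200,0],[0,0,0]],
    [0.45,[0,-240,0],[0,0,0]],
    [0.45,[0,-250,0],[0,0,0]],
    [0.45,[0,-250,0],[0,0,0]]
  ]
}}

```text
time: 17.4
ee_pos: [0.4894, -0.0374, 0.2131]
tcp_rot: [180.0, -0.0, 58.4]
wrist_force: [-0.1, -0.1, -0.4]
opening: 0.0387
grasp_force: 0.0
```

```bash
python3 - <<'E'
from h import *
for n in("top","scene"):
    p,d=bot.camera(n);np.savez(n+"5.npz",p=p,d=d)
    if n=="top": 
        cv2.imwrite("pics/g.png",cv2.resize(p[165:255,200:310],None,fx=6,fy=6,interpolation=cv2.INTER_CUBIC)[:,:,::-1])
        b=cv2.inRange(cv2.cvtColor(p,cv2.COLOR_RGB2HSV),(105,120,70),(125,255,255))>0;W=cloud(n,d)
        ok=b&(abs(W[...,0]-.54)<.05)&(abs(W[...,1]+.44)<.05);print(ok.sum(),np.nanmedian(W[ok],0))
o=bot.get_obs();print(o["time"],o["ee_pos"])
E
python3 fit3.py top 5 .073;python3 fit3.py scene 5 .073
```

```text
74 [ 0.54051539 -0.44050408  0.08560101]
17.5 [ 0.48948942 -0.03569053  0.21288308]
long 98
  lateral at 0, seat (mm) [-2.6 -0.5]  z at 0, seat [74.2 74.6]  extent [ 80.3 188.7]
short 71
  lateral at 0, seat (mm) [1.5 1.2]  z at 0, seat [75.2 74.2]  extent [15.9 89.9]
long horns 18 [[170.0, -14.0], [168.0, -16.0], [170.0, -12.0], [165.0, -13.0], [161.0, -15.0], [160.0, -17.0], [159.0, -12.0], [160.0, -15.0], [163.0, -8.0], [160.0, -10.0], [162.0, 0.0], [169.0, 9.0], [157.0, 1.0], [166.0, 15.0], [167.0, 12.0], [164.0, 10.0], [166.0, 18.0], [159.0, 14.0]]
short horns 20 [[19.0, 72.0], [20.0, 76.0], [14.0, 73.0], [17.0, 80.0], [14.0, 78.0], [13.0, 75.0], [1.0, 68.0], [16.0, 82.0], [13.0, 80.0], [11.0, 78.0], [12.0, 83.0], [-11.0, 73.0], [-15.0, 71.0], [-10.0, 78.0], [-14.0, 76.0], [-0.0, 88.0], [-13.0, 81.0], [-17.0, 79.0], [-18.0, 82.0], [2.0, 98.0]]
long 77
  lateral at 0, seat (mm) [9.2 1.5]  z at 0, seat [66.4 72.3]  extent [ 81.2 184.5]
short 53
  lateral at 0, seat (mm) [-3.   1.2]  z at 0, seat [71.4 70.7]  extent [15.9 89.6]
long horns 5 [[166.0, -14.0], [162.0, -11.0], [166.0, -6.0], [163.0, -9.0], [158.0, 20.0]]
short horns 10 [[-18.0, 76.0], [-22.0, 77.0], [-17.0, 82.0], [-20.0, 85.0], [16.0, 78.0], [13.0, 82.0], [-16.0, 83.0], [14.0, 87.0], [10.0, 84.0], [15.0, 89.0]]
```

View pics/g.png

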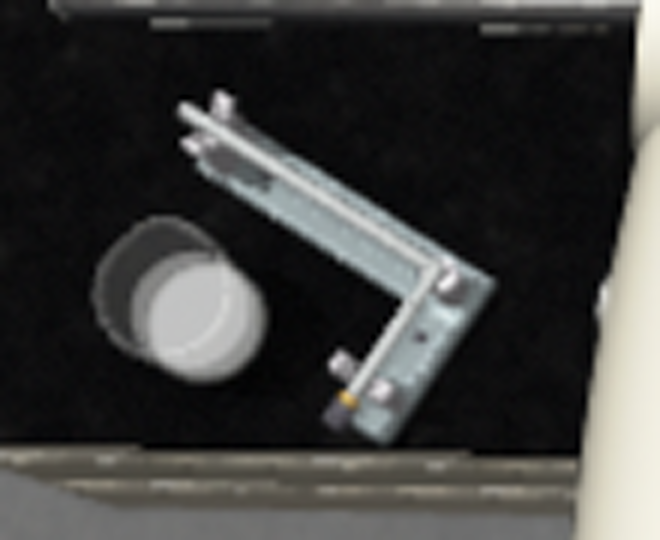

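The bar's top lies at 74–75 mm along both legs, so it is seated in both notches and on the plain post, and the bottle is upright and clear. Handing in.

```bash
python3 -c "
from workcell import bot
print(bot.job_done())"
```

```text
the job is handed in; nothing more can be done
None
```

The job is handed in at about 17.5 s: the bottle stands upright about 116 mm from where it stood, and the probe lies in both notches with its bend on the plain post. The hand-in returned no verdict, so this rests on my last camera check.

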